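Seat a glass filter on the light box and hold its sprung shutter half open

TASK

Push the amber framed filter on the deck of the light box until it lies flat and flush against both dark steel stops. Only then slide the orange shutter tab to the right against its spring to half travel, level with the green line, never letting it go past three quarters of its travel, and finish still holding it there with the fingers: do not let go. Leave the other glassware, the spare filter and the tools where they are.

Things in the scene. Friction and masses are not known exactly. Their poses are not given: they have to be found in the camera images.
- checker: white light box fixed to the bench, 240 mm (its x) by 360 mm (its y), flat deck 45 mm above the bench. Origin: centre of its underside; x points away from the robot, y to the left, yaw varies. The bright window, 50 x 60 mm, is centred at x +20, y +20 mm, under a black shutter blade flush with the deck; the shutter's track lies right (-y) of the side stop
- far_stop (a point): foot of the far steel stop at the middle of its face, which looks toward the checker's -x (checker x +65, y +50 mm, deck height); the dark bar is 120 mm long along y, 12 mm thick, 10 mm high
- side_stop (a point): foot of the side steel stop at the middle of its face, which looks toward the checker's +y (checker x -10, y -18 mm, deck height); the dark bar is 120 mm long along x, 12 mm thick, 10 mm high
- seat (a point): point on the deck (45 mm above the bench) at checker x +20, y +20 mm, axes as the checker's: where the centre of the filter's underside lies when the filter is flush against both stops
- filter: amber glass filter in an aluminium frame, loose plate 90 mm (its x) by 76 mm (its y), 14 mm thick, 0.1 to 0.25 kg, flat on the deck, starting 15 to 45 mm short of home in x, 20 to 60 mm left of it in y, turned up to 0.3 rad from square. Origin: centre of underside. Pushed on the end of an edge that lags it squares up; pushed elsewhere while askew, a corner may bind on a stop
- shutter (a joint): travel of the sprung shutter in m: 0 shut (spring-closed, black blade covers the window), 0.060 fully open; it slides along the checker's -y. Its spring resists with 3 N when shut, 9 N at half travel (0.030), 15 N fully open, and shuts it as soon as it is let go
- tab (a point): centre of the top of the shutter's upright orange tab: 12 mm thick along the slide (checker's y), 36 mm wide (checker's x), top 40 mm above the deck (85 mm above the bench), a white line on top at its middle. At checker x +20 mm, y -90 mm when shut, -120 mm at half travel, -150 mm fully open
- half_mark (a point): green line on the deck beside the track, at checker x -23, y -120 mm: the tab's middle is level with it (same checker y) at half travel; thin black lines mark shut and fully open
- spare_filter: blue glass filter in a black frame, 90 x 76 x 14 mm, lying on the bench to the right; a bystander. Origin: centre of its underside
- vial: small clear vial with blue cap, 22 mm across, 45 mm tall, standing on the checker's deck near its far right corner (about x +95, y -140 mm in the checker's frame); a bystander. Origin: centre of its underside
- reagent: amber bottle, 90 mm across, 190 mm tall, on the left; a bystander. Origin: centre of its underside
- beaker: open glass beaker, 70 mm across, 85 mm tall, on the left; a bystander. Origin: centre of its underside
- flask: conical glass flask, 80 mm across, 118 mm tall, on the left; a bystander. Origin: centre of its underside
- jar: white jar with red lid, 64 mm across, 90 mm tall, on the right; a bystander. Origin: centre of its underside
- spatula: flat steel lab spatula, 185 mm long, 14 mm wide, lying on the bench on the right; a bystander
Things that resemble listed ones, but are neither listed nor needed, are in the scene too. There is more than one size of the filter; the job needs the middle-sized.

How it is judged (in metres and radians):
On the way:
1. the filter lies flush against both stops while the shutter is still shut (x of filter in the frame of seat between -0.0025 and 0.0025 m and y of filter in the frame of seat between -0.0025 and 0.0025 m and z of filter in the frame of seat between -0.003 and 0.004 m and angle between the x axis of filter and the x axis of seat, either way round below 0.04 rad and value of joint shutter below 0.008 m), for 0.2 s.
At the end, for the whole second after the job is handed in: The filter lies flat on the deck, at rest, within 2.5 mm of flush against both stops and square within 0.04 rad; the shutter stands still at half travel, 30 mm within 5 mm, held there by the fingers with more than 4 N, the filter not propping it (x of filter in the frame of seat between -0.0025 and 0.0025 m and y of filter in the frame of seat between -0.0025 and 0.0025 m and z of filter in the frame of seat between -0.003 and 0.004 m and angle between the x axis of filter and the x axis of seat, either way round below 0.04 rad and value of joint shutter between 0.025 and 0.035 m and velocity of joint shutter between -0.01 and 0.01 m/s and contact force between the fingers and shutter above 4 N and contact force between shutter and filter below 0.5 N and linear speed of filter below 0.01 m/s); the arm keeps its last pose, push and grip.
It fails at once if the shutter is opened (more than 12 mm) while the filter is not against the stops (value of joint shutter above 0.012 m and not (x of filter in the frame of seat between -0.006 and 0.006 m and y of filter in the frame of seat between -0.006 and 0.006 m and z of filter in the frame of seat between -0.003 and 0.004 m and angle between the x axis of filter and the x axis of seat, either way round below 0.08 rad)).
It fails at once if the shutter goes past three quarters of its travel (45 mm) (value of joint shutter above 0.045 m).
It fails at once if a bystander is moved by more than 30 mm (distance of any of spare_filter, vial, reagent, beaker, flask, jar, spatula from where it was at the start of the episode above 0.03 m).
It also fails if it takes over 64 s, if anything falls off the work surface, if the arm or the gripper's body presses on something with over 40 N, if the wrist force passes 120 N, or if a joint passes its speed limit or range.

ROBOT

A 6-joint arm with a two-finger parallel gripper is mounted at the origin on the work surface. World frame = base frame: x ahead of the robot, y to its left, z up, the work surface at z = 0. Lengths are in mm, angles in rad, forces in N, time in s.
With the tool pointing down it reaches from about 225 to 875 mm from the base axis. Payload 3.4 kg.
Tool frame: the origin (TCP) lies at the very end of the fingers, on their centre line; the grasp point (between the pads) lies 19 mm behind it; z points along the fingers, y is the direction in which the jaws open and shut (so a half turn about z gives the same grasp; the last joint's range is limited). The gripper opens to 85 mm and grips with 20 to 120 N. Pads are 22 mm wide; open, the fingers measure 114 mm over their backs; the gripper's body (76 mm by 85 mm) begins 54 mm behind the grasp point. The pads swing forward as they close: fully open they stand 13 mm farther back than shut.
Start: joints at [-1.358, 0.276, 1.505, -0, 1.361, -0.121], TCP at [188.391, -543.3, 202.428] pointing down, gripper open.
Joint ranges: [-2.89, 2.89], [-0.75, 2.08], [0.22, 2.7], [-1.18, 4.32], [0.11, 2.71], [-2.7, 2.7]. Speed limits (rad/s): [2.57, 2.57, 3.14, 3.14, 3.14, 3.14].

INTERFACE

Orientations are given as [roll, pitch, yaw] about the fixed x, y, z axes, in that order (R = Rz(yaw) Ry(pitch) Rx(roll)).
In Python, from station import env gives the robot as it stands. Calls block until the motion is done:
- env.move_to(position, orientation): joint-space move of the TCP to a pose.
- env.move_linear(position, speed=150, ori=None, contact_N=None): straight line of the TCP; ori=None keeps the orientation; speed is the mean speed in mm/s. With contact_N (N) it stops when the force on the tool has changed by that much, and returns True; else False.
- env.goto_joints(angles): joint-space move.
- env.move_gripper(opening, effort=None): opening from 0.0 (shut) to 1.0 (fully open); effort is the grip in N (None keeps the last); returns when the fingers have stopped.
- env.wait(seconds).
- env.ik(position, orientation): joint angles nearest the present ones, or None.
- env.grab_frame(name): name is "scene" or "top" or "wrist"; returns the picture (400x640x3 uint8, blue, green, red); there is no depth.
- env.calibration(name): a dict with "fx", "fy", "cx", "cy" (pixels), "world_from_camera" (4x4, takes a point from camera to world coordinates). Camera axes: x right, y down, z forward; pixel columns grow to the right and rows downward; lengths in mm; the calibration is good to about 2 mm. A picture is of the moment at which its call begins: read the wrist's pose just before it. calibration takes no time and is no camera call; for the wrist camera it gives the pose at the moment of the call.
A pose or a line that the arm cannot do raises env.Unreachable and nothing moves.
- env.finish_job(): hands the job in, once; it reports no verdict.
Readings, each from a call of its own:
- env.read_time(): time.
- env.read_qpos(): joint angles.
- env.read_joint_vel(): joint speeds.
- env.read_joint_efforts(): joint torques, N m.
- env.read_position(): TCP position.
- env.read_orientation(): TCP orientation.
- env.read_contact_force(): force on the tool from outside, world axes, zero at the start.
- env.read_moment(): the same for the moment, N m.
- env.read_finger_gap(): opening from 0.0 (shut) to 1.0 (fully open).
Only numpy, scipy, OpenCV 4.12 (cv2) and the standard library are available. Lean on these libraries where they do the work, as an engineer would, in place of code of your own. Each camera call takes 0.05 s, during which the arm holds its last target. There are 200 camera calls.

## Working session

There is one attempt and no reset: what is moved stays moved. The work goes in short steps, each a Python script; the robot and the scene stay as the last script left them, time stands still between calls to the robot, and variables do not carry over. Pictures are saved under pics/ and viewed, about 8 in all and at most 12, crops included, and the job is handed in when it is done.

```bash
mkdir -p pics; ls; python3 - <<'E'
from station import env
import cv2
for n in ("top","scene"):
    cv2.imwrite(f"pics/{n}0.png",env.grab_frame(n)); c=env.calibration(n); print(n,c)
print(env.read_time(), env.read_orientation())
E
```

```text
pics
top {'fx': 363.0338092691919, 'fy': 363.0338092691919, 'cx': 319.60439694923696, 'cy': 200.20432744050575, 'world_from_camera': array([[ 1.70178054e-02, -9.96840348e-01,  7.75868183e-02,
         4.29556884e+02],
       [-9.99784754e-01, -1.78863342e-02, -1.05130914e-02,
         1.59620617e+01],
       [ 1.18676175e-02, -7.73912083e-02, -9.96930168e-01,
         1.22924554e+03],
       [ 0.00000000e+00,  0.00000000e+00,  0.00000000e+00,
         1.00000000e+00]])}
scene {'fx': 442.83432448363965, 'fy': 442.83432448363965, 'cx': 320.78150496354755, 'cy': 199.26294264533257, 'world_from_camera': array([[ 1.12032261e-01,  6.37769555e-01, -7.62035936e-01,
         1.53403476e+03],
       [ 9.93644673e-01, -6.34793162e-02,  9.29550439e-02,
        -1.34278656e+02],
       [ 1.09103768e-02, -7.67606912e-01, -6.40828052e-01,
         9.48641471e+02],
       [ 0.00000000e+00,  0.00000000e+00,  0.00000000e+00,
         1.00000000e+00]])}
0.1 [-3.13998872e+00 -1.99045794e-04  3.33795812e-01]
```

View pics/top0.png

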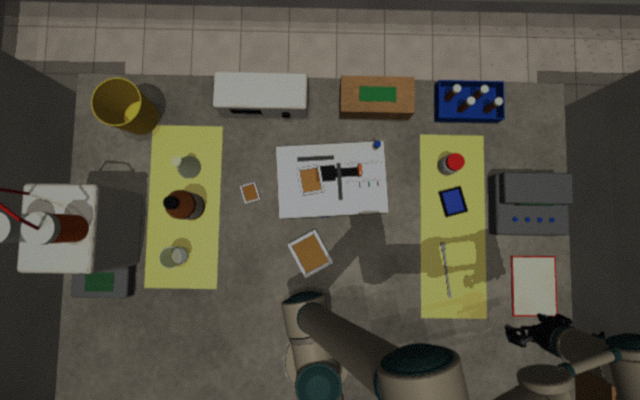

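The top view shows the light box with corners near (277,147), (384,142), (387,212) and (280,218). The amber filter on the deck is near (310,180), with the orange tab near (360,170). The smaller and larger decoys lie off the deck. I'll crop in and look with the wrist camera.

```bash
cat > h.py <<'E'
from station import env
import cv2, numpy as np
def unproj(cal,u,v,z):
    T=cal["world_from_camera"]; d=T[:3,:3]@[(u-cal["cx"])/cal["fx"],(v-cal["cy"])/cal["fy"],1]
    return T[:3,3]+d*(z-T[2,3])/d[2]
def proj(cal,p):
    T=np.linalg.inv(cal["world_from_camera"]); q=T[:3,:3]@np.array(p)+T[:3,3]
    return cal["fx"]*q[0]/q[2]+cal["cx"], cal["fy"]*q[1]/q[2]+cal["cy"]
E
python3 - <<'E'
from h import *
c=env.calibration("top")
for u,v in [(277,147),(384,142),(387,212),(280,218),(332,180)]: print(unproj(c,u,v,45).round(1))
T=env.calibration("wrist"); print(T, env.read_position())
# tool above checker
p=unproj(c,325,180,45)
env.move_to([p[0]-60,p[1],330],[np.pi,0,0.0])
c2=env.calibration("wrist"); f=env.grab_frame("wrist"); np.savez("w1.npz",f=f,**c2)
cv2.imwrite("pics/w1.png",cv2.resize(f,(800,500),interpolation=cv2.INTER_CUBIC)); print(c2["world_from_camera"].round(3),env.read_position(),env.read_time(),env.read_qpos())
E
```

```text
[695.5 147.3  45. ]
[ 719.4 -207.    45. ]
[ 487.  -217.6   45. ]
[461.3 131.4  45. ]
[589.1 -36.1  45. ]
{'fx': 311.09441280253276, 'fy': 311.09441280253276, 'cx': 316.64737735919755, 'cy': 206.8630345295962, 'world_from_camera': array([[ 3.26627509e-01, -9.05463489e-01, -2.71017231e-01,
         2.56867083e+02],
       [-9.45153099e-01, -3.13002338e-01, -9.33549976e-02,
        -5.19891467e+02],
       [-2.99485227e-04,  2.86645086e-01, -9.58036797e-01,
         3.73299743e+02],
       [ 0.00000000e+00,  0.00000000e+00,  0.00000000e+00,
         1.00000000e+00]])} [ 188.26554211 -542.76481084  201.64189553]
[[-2.00000e-03 -9.58000e-01 -2.87000e-01  6.01243e+02]
 [-1.00000e+00  3.00000e-03 -1.00000e-03 -1.46090e+01]
 [ 2.00000e-03  2.87000e-01 -9.58000e-01  5.01357e+02]
 [ 0.00000e+00  0.00000e+00  0.00000e+00  1.00000e+00]] [528.59259566 -13.9358468  329.7361224 ] 2.4417 [-1.57749413e-01  1.60222696e-01  1.35118251e+00 -3.13338299e-04
  1.63065838e+00  1.41428581e+00]
```

View pics/w1.png

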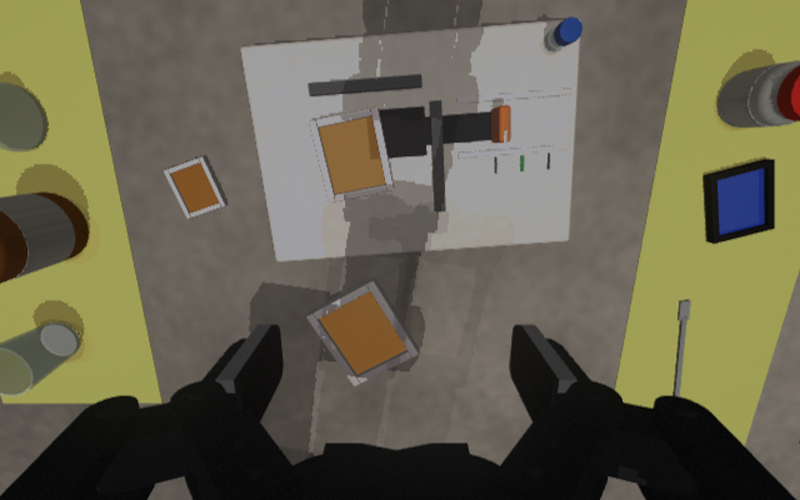

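The wrist view (800x500, scale 1.25) shows the deck clearly: filter about (352,153), far stop (365,86), side stop (437,155), tab top (505,122), green mark (521,163). I'll enlarge this region.

```bash
python3 - <<'E'
from h import *
f=np.load("w1.npz")["f"]
c=cv2.resize(f[50:180,240:440],None,fx=4,fy=4,interpolation=cv2.INTER_CUBIC); c=cv2.convertScaleAbs(c,alpha=1.15)
cv2.imwrite("pics/w1c.png",c)
E
```

```text
(no output)
```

View pics/w1c.png

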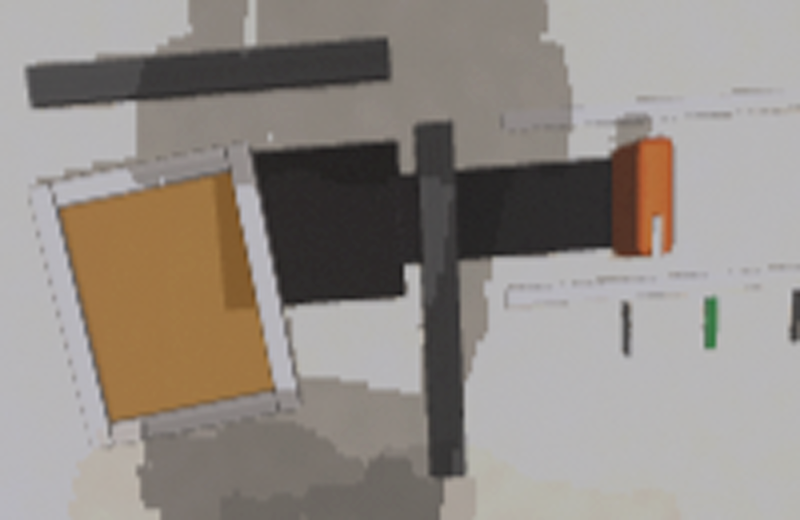

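```bash
cat >> h.py <<'E'
def fit(A,B):  # B = R A + t (2D)
    A=np.array(A,float);B=np.array(B,float);a=A.mean(0);b=B.mean(0)
    H=(A-a).T@(B-b); th=np.arctan2(H[0,1]-H[1,0],H[0,0]+H[1,1])
    R=np.array([[np.cos(th),-np.sin(th)],[np.sin(th),np.cos(th)]]); t=b-R@a
    return th,t,B-(A@R.T+t)
E
python3 - <<'E'
from h import *
d=np.load("w1.npz"); 
cal={k:d[k] for k in("fx","fy","cx","cy","world_from_camera")}
cr=lambda x,y,z:unproj(cal,(x+.5)/4-.5+240,(y+.5)/4-.5+50,z)[:2]
w=lambda x,y,z:unproj(cal,(x+.5)/1.25-.5,(y+.5)/1.25-.5,z)[:2]
A=[(-23,-120),(-23,-90),(65,110),(65,-10),(120,180),(-120,-180),(-120,180)]
B=[cr(711,322,45),cr(627,328,45),cr(32,107,45),cr(389,78,45),w(241,46,45),w(569,240,45),w(276,262,45)]
th,t,r=fit(A,B);print(th,t,r.round(1))
R=np.array([[np.cos(th),-np.sin(th)],[np.sin(th),np.cos(th)]])
for p in [cr(415,128,45),cr(431,470,45)]: print("side",(R.T@(p-t)).round(1))
print("tab",(R.T@(cr(655,197,85)-t)).round(1),(R.T@(cr(657,237,85)-t)).round(1))
F=[cr(248,147,59),cr(33,185,59),cr(97,440,59),cr(298,402,59)]
F=[R.T@(p-t) for p in F]; print(np.round(F,1), [np.linalg.norm(F[i]-F[i-1]).round(1) for i in range(4)])
fa,ft,fr=fit([(45,-38),(45,38),(-45,38),(-45,-38)],F);print("filter",fa,ft,ft-[20,20],fr.round(1))
E
```

```text
0.07270506150191634 [593.1497421  -37.92104791] [[-0.4  0.1]
 [-0.3  0. ]
 [ 0.1  1.8]
 [ 0.2  0.2]
 [-1.2 -3. ]
 [ 1.1  1.7]
 [ 0.4 -0.9]]
side [ 48.9 -17.8]
side [-68.9 -17.8]
tab [ 19.5 -89. ] [  7.3 -89.7]
[[ 45.9  39.1]
 [ 39.4 112. ]
 [-46.9 101.2]
 [-39.   29. ]] [np.float64(85.5), np.float64(73.2), np.float64(87.1), np.float64(72.6)]
filter 0.11248827691177607 [-0.13849545 70.34866204] [-20.13849545  50.34866204] [[-2.9  1.5]
 [-0.9 -1.1]
 [ 2.2 -1.9]
 [ 1.6  1.5]]
```

```bash
cat >> h.py <<'E'
TH,T0=0.0727,np.array([593.15,-37.92])
RC=np.array([[np.cos(TH),-np.sin(TH)],[np.sin(TH),np.cos(TH)]])
def W(x,y,z): return [*(RC@[x,y]+T0),z]
def C():
    p=env.read_position(); return [*(RC.T@(p[:2]-T0)).round(2),p[2].round(2)]
def ori(a): return [np.pi,0,TH+a]
def snap(n,x,y,z=330,a=0):
    env.move_linear(W(*C()[:2],140),200); env.move_to(W(x,y,z),ori(a))
    c=env.calibration("wrist"); f=env.grab_frame("wrist"); np.savez(n+".npz",f=f,**c)
    g=f[30:180,200:440]; cv2.imwrite(f"pics/{n}.png",cv2.convertScaleAbs(cv2.resize(g,(800,500),interpolation=cv2.INTER_CUBIC),alpha=1.15))
E
python3 - <<'E'
from h import *
env.move_gripper(0.45)
env.move_to(W(-85,75,120),ori(0))
env.move_linear(W(-85,75,65),100)
hit=env.move_linear(W(-85,75,40),15,contact_N=3); p=C(); print("deck",hit,p)
z=p[2]+5
env.move_linear(W(-85,75,z),40); print(C(),env.read_contact_force())
hit=env.move_linear(W(-25,75,z),20,contact_N=6); print("x push",hit,C(),env.read_contact_force().round(1),env.read_time())
env.move_linear(W(-80,75,z),100)
snap("w2",-65,25); print(z,env.read_time())
E
```

```text
deck False [np.float64(-84.92), np.float64(74.98), np.float64(40.09)]
[np.float64(-84.54), np.float64(74.93), np.float64(45.57)] [-0.0672864   0.73312759 -0.78931204]
x push False [np.float64(-25.06), np.float64(75.0), np.float64(45.1)] [-0.  -0.2  0.5] 9.775
45.09 11.9583
```

View pics/w2.png

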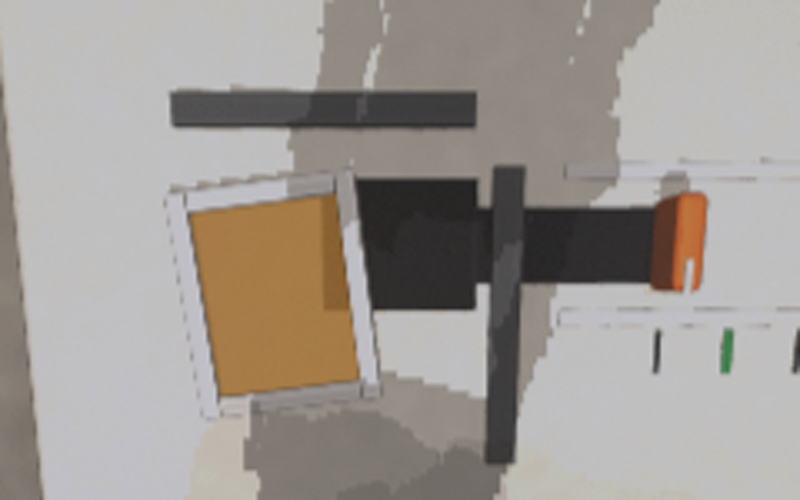

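The filter at (275,290) hasn't moved. The partly open fingertips stand further back than I assumed and passed over it. I'll probe the deck height again at a smaller opening.

```bash
python3 - <<'E'
from h import *
print("gap",env.read_finger_gap())
env.move_gripper(0.2); print("gap",env.read_finger_gap())
env.move_to(W(-85,75,90),ori(0))
env.move_linear(W(-85,75,60),100)
hit=env.move_linear(W(-85,75,34),15,contact_N=3); print("deck",hit,C(),env.read_contact_force().round(1),env.read_time())
env.move_linear(W(-85,75,60),100)
E
```

```text
gap 0.45064975323070994
gap 0.20097815292445698
deck False [np.float64(-84.93), np.float64(74.99), np.float64(34.09)] [-0.5  0.5 -0.6] 15.6
```

```bash
python3 - <<'E'
from h import *
f=env.grab_frame("scene"); c=env.calibration("scene"); p=env.read_position(); print(C(),proj(c,p),proj(c,W(-85,75,45)),env.read_qpos().round(3))
u,v=map(int,proj(c,p)); x0,y0=max(u-100,0),max(v-75,0); print(x0,y0)
cv2.imwrite("pics/s1.png",cv2.resize(f[y0:y0+125,x0:x0+200],None,fx=4,fy=4,interpolation=cv2.INTER_CUBIC))
E
```

```text
[np.float64(-85.2), np.float64(75.03), np.float64(59.86)] (np.float64(333.2875895496962), np.float64(203.7923798520288)) (np.float64(333.1542803792049), np.float64(207.46374235166053)) [-0.077  0.296  1.869  0.     0.977  1.421]
233 128
```

View pics/s1.png

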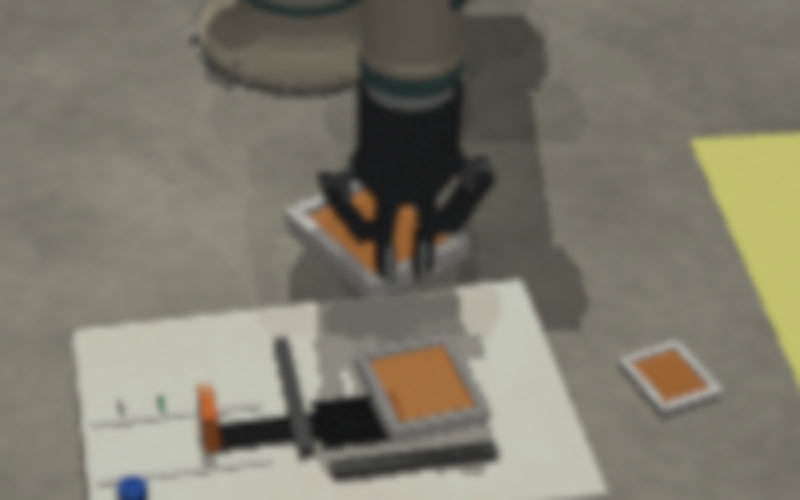

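The scene crop shows the fingertips at about (405,272), just short of the deck's near edge at about (405,298), not over it. The checker estimate or the tool position disagrees, so I'll compare the cameras.

```bash
python3 - <<'E'
from h import *
c=env.calibration("scene");s=lambda x,y:(233+x/4,128+y/4)
for n,k in [((-120,180),(520,280)),((-120,-180),(75,332)),((120,180),(607,492))]:
    print("scene corner pred",np.round(proj(c,W(*n,45)),1),"seen",s(*k),"unproj",unproj(c,*s(*k),45).round(1),"est",np.round(W(*n,45),1))
for z in (47,60,75): print("tip",z,unproj(c,*s(405,272),z).round(1))
print(env.read_position())
t=env.calibration("top")
for k in [(277,147),(384,142),(387,212),(280,218)]: p=unproj(t,*k,45)[:2]; print("top",(RC.T@(p-T0)).round(1))
E
```

```text
scene corner pred [362.9 196.8] seen (363.0, 198.0) unproj [466.6 132.   45. ] est [460.4 132.9  45. ]
scene corner pred [250.1 209.4] seen (251.75, 211.0) unproj [ 494.4 -221.    45. ] est [ 486.5 -226.2   45. ]
scene corner pred [384.8 250.5] seen (384.75, 251.0) unproj [701.8 149.7  45. ] est [699.8 150.3  45. ]
tip 47 [449.9  41.3  47. ]
tip 60 [465.5  38.8  60. ]
tip 75 [483.6  35.9  75. ]
[502.72129458  30.71982032  59.85951476]
top [115.6 177.3]
top [ 113.6 -177.8]
top [-118.9 -171.5]
top [-119.2  178.5]
```

Both views put the real fingertips about 30 mm behind the reported TCP at this opening. I'll find the deck by touch, descending further with a contact stop.

```bash
python3 - <<'E'
from h import *
env.move_linear(W(-85,75,40),100)
hit=env.move_linear(W(-85,75,8),12,contact_N=3); print("deck",hit,C(),env.read_contact_force().round(1),env.read_time())
env.move_linear(W(-85,75,C()[2]+5),40); env.wait(0.2); print(C())
f=env.grab_frame("scene")
cv2.imwrite("pics/s2.png",cv2.resize(f[128:253,233:433],None,fx=4,fy=4,interpolation=cv2.INTER_CUBIC))
E
```

```text
deck True [np.float64(-84.98), np.float64(75.0), np.float64(16.36)] [ 0.7 -0.2  4.5] 18.1917
[np.float64(-85.25), np.float64(75.04), np.float64(21.17)]
```

View pics/s2.png

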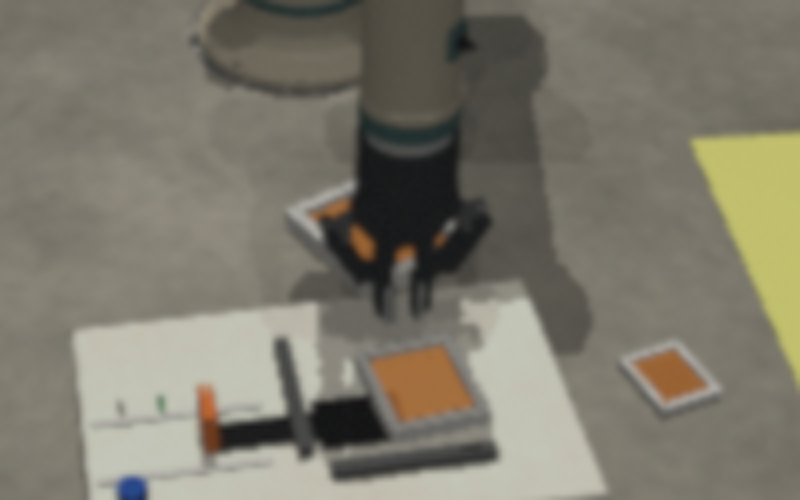

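The touch at z=16.4 confirms an offset of about 29 mm. In s2 the fingertips at (400,310) now stand just above the deck behind the filter, so I'll push.

```bash
python3 - <<'E'
from h import *
z=21.2
hit=env.move_linear(W(-20,74,z),25,contact_N=7); print("x push",hit,C(),env.read_contact_force().round(1),env.read_time())
env.move_linear(W(-80,74,z),120)
snap("w3",-65,25); print(env.read_time())
E
```

```text
x push True [np.float64(-36.61), np.float64(74.6), np.float64(20.57)] [-0.1  1.2 -0. ] 20.5417
22.6417
```

View pics/w3.png

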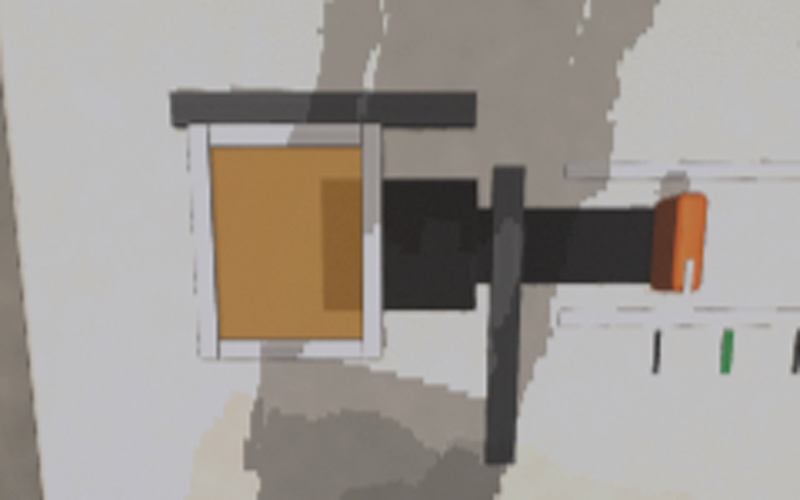

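The filter is now flush and square against the far stop, with its right edge at px 382 and the side stop at px 490, a gap of about 42 mm. Next I'll push along -y, then re-seat in x.

```bash
python3 - <<'E'
from h import *
z=21.2
env.move_to(W(18,132,60),ori(np.pi/2)); env.move_linear(W(18,132,z),100,contact_N=8); print(C(),env.read_time())
hit=env.move_linear(W(18,55,z),28,contact_N=7); print("y push",hit,C(),env.read_time())
env.move_linear(W(18,100,z),120); env.move_linear(W(18,100,80),150)
env.move_to(W(-75,28,60),ori(0)); env.move_linear(W(-75,28,z),100,contact_N=8)
hit=env.move_linear(W(-20,28,z),28,contact_N=6); print("x push",hit,C(),env.read_time())
env.move_linear(W(-70,28,z),120)
snap("w4",-65,-20); print(env.read_time())
E
```

```text
[np.float64(18.35), np.float64(131.79), np.float64(21.57)] 24.4167
y push True [np.float64(17.69), np.float64(70.99), np.float64(20.79)] 26.375
x push True [np.float64(-36.38), np.float64(28.16), np.float64(20.49)] 30.4583
32.475
```

View pics/w4.png

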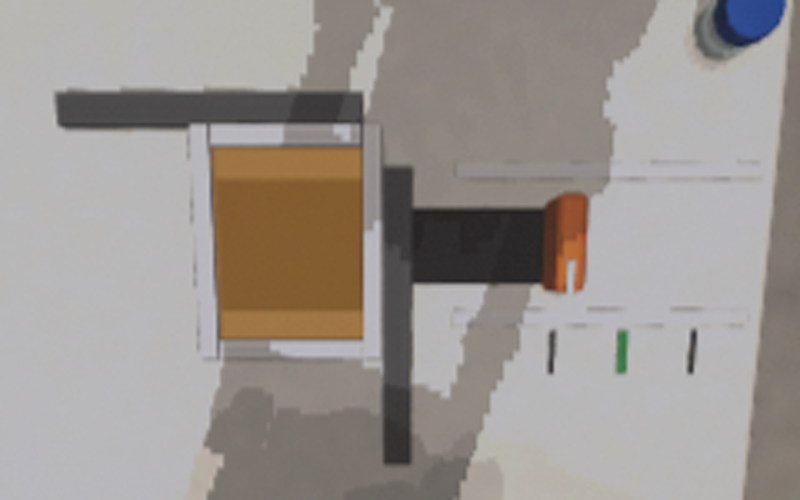

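The filter looks flush on both stops, with its right edge at px 381 and the stop at 384. The y push stopped about 2 mm early by my numbers, so I'll press again slightly harder.

```bash
python3 - <<'E'
from h import *
z=21.2
env.move_to(W(14,95,70),ori(np.pi/2)); env.move_linear(W(14,95,z),100,contact_N=8)
hit=env.move_linear(W(14,60,z),12,contact_N=14); print("y push",hit,C(),env.read_contact_force().round(1),env.read_time())
env.move_linear(W(14,95,z),100)
env.move_linear(W(14,95,110),200)
env.move_gripper(0.6)
snap("w5",-30,-40); print(env.read_time())
d=np.load("w5.npz"); cv2.imwrite("pics/w5c.png",cv2.resize(d["f"][60:170,230:390],None,fx=5,fy=5,interpolation=cv2.INTER_CUBIC))
E
```

```text
y push True [np.float64(13.69), np.float64(71.2), np.float64(20.94)] [0.3 0.5 0.8] 36.425
39.3917
```

View pics/w5c.png

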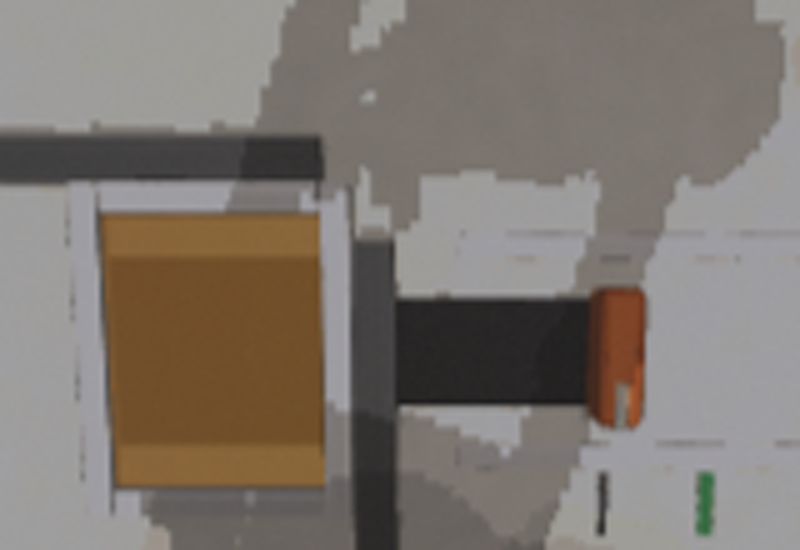

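The harder push stopped at the same place (71.2), so the filter is hard against the side stop and flush in the picture. The tab top is at (620,357) and the green mark at (705,503). I'll grip the tab next.

```bash
python3 - <<'E'
from h import *
env.move_to(W(20,-91,85),ori(0)); hit=env.move_linear(W(20,-91,27),80,contact_N=8); print(hit,C(),env.read_time())
if not hit:
    env.move_gripper(0.0,effort=45); g=env.read_finger_gap(); print("gap",g,g*85,C(),env.read_contact_force().round(1))
    if 0.06<g<0.3:
        p=C(); env.move_linear(W(20,-121,27),30); env.wait(0.3)
        print(C(),env.read_contact_force().round(1),env.read_finger_gap(),env.read_time())
c=env.calibration("wrist"); f=env.grab_frame("wrist"); s=env.grab_frame("scene"); np.savez("w6.npz",f=f,s=s,**c)
cv2.imwrite("pics/w6.png",np.vstack([cv2.resize(f,(480,300)),cv2.resize(s[150:260,230:406],(480,300),interpolation=cv2.INTER_CUBIC)]))
E
```

```text
False [np.float64(20.46), np.float64(-91.2), np.float64(27.38)] 41.2667
gap 0.13435379385063514 11.420072477303988 [np.float64(20.36), np.float64(-90.17), np.float64(27.7)] [-0.7  2.7  4.7]
[np.float64(20.35), np.float64(-118.31), np.float64(27.66)] [0.  7.3 6.6] 0.1324543192510718 43.15
```

View pics/w6.png

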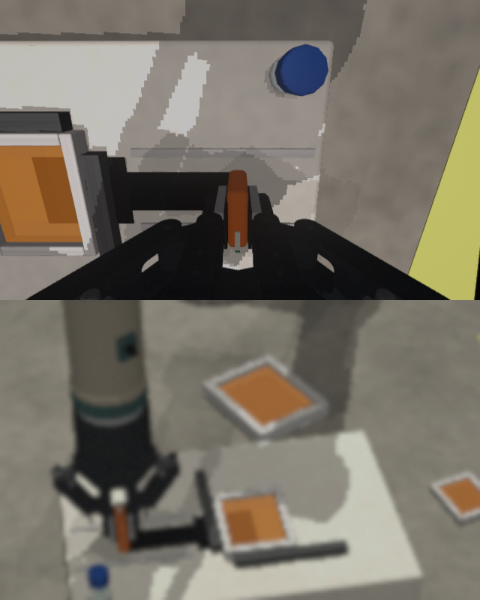

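```bash
python3 - <<'E'
from h import *
d=np.load("w6.npz"); cal={k:d[k] for k in("fx","fy","cx","cy","world_from_camera")}
f=d["f"]; cv2.imwrite("pics/w6c.png",cv2.resize(f[215:350,230:410],None,fx=4.4,fy=4.4,interpolation=cv2.INTER_CUBIC))
for x,y in [(238,240),(238,174)]:
    p=unproj(cal,(x+.5)/.75-.5,(y+.5)/.75-.5,85)[:2]; print((RC.T@(p-T0)).round(1))
print(C())
E
```

```text
[   7.7 -119.7]
[  48.2 -119.7]
[np.float64(20.34), np.float64(-118.32), np.float64(27.69)]
```

View pics/w6c.png

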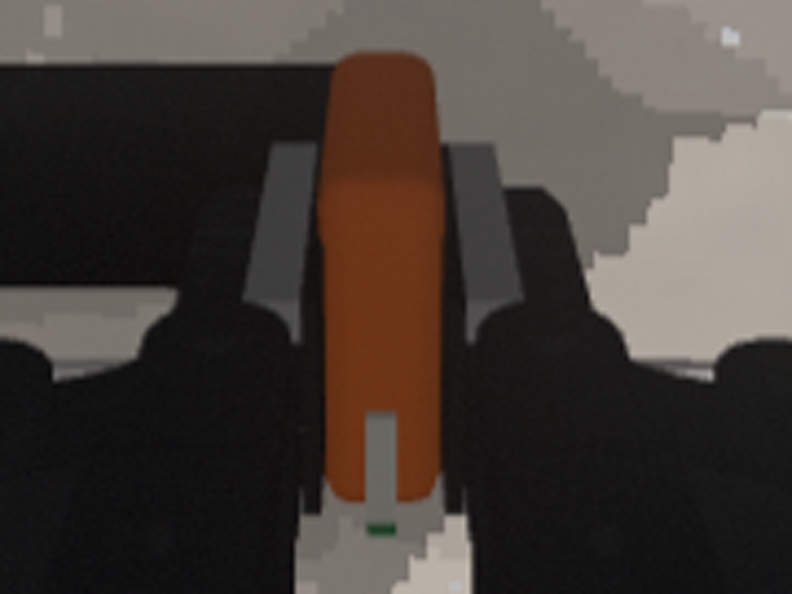

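The white line and the green mark are both at px 381, straight below the camera. That puts the tab at half travel, gripped on both sides, with the filter still at the stops. Handing in.

```bash
python3 - <<'E'
from h import *
print(env.read_contact_force().round(1),abs(env.read_joint_vel()).max(),env.read_finger_gap(),env.read_time())
env.finish_job()
E
```

```text
[-0.9  9.   6.9] 0.0017105364891123324 0.13105390520744734 43.25
the job is handed in; nothing more can be done
```

I seated the amber filter against both stops, then slid the shutter to half travel and handed the job in at 43.3 s with the fingers still gripping the tab. The job reports no verdict.

**What I did**
- I pushed the filter with two slightly opened fingertips, first against the far stop and then against the side stop. I then pressed it again in both directions.
- With the shutter still shut, I gripped the tab and drew it to half travel.

**Last checks**
- **Filter:** the 14 N y push stopped at the same place as the 7 N one. The close-up before opening showed the filter square and flush against both stops, and the pictures with the tab held still show it there.
- **Shutter:** the tab's white line is level with the green mark. The camera puts the tab at y -119.7 mm (target -120), about 30 mm of travel.
- **Hold:** the fingers close on 11 mm of tab with a 45 N grip, the spring load reads about 9 N, and the arm is at rest.

**Disagreements**
- **Fingertip height:** the real fingertips stood about 29 mm behind the reported TCP. My first push passed over the filter without touching it, so I found the deck by touch before pushing again.
- **Side-stop contact:** it came about 2 mm earlier than I computed. I took that as estimate error because the harder push did not move the filter.
- **Travel reading:** the arm's own position reads -118.3 mm, about 28 mm of travel, against about 30 mm from the camera. Both are inside the 25 to 35 mm limits.

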